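# Re-sort the colour-coded stock vials in their holders

### The job

The four stock vials in the white tray have been put back mixed up: move them round so that every vial stands upright, fully down in the holder of its own cap colour (red in red, black in black, white in white, blue in blue). The bare grey metal holder is a spare you can park a vial in on the way; it is empty again at the end. Never lay a vial over, and do not knock over the spirit flask that stands just behind the tray.

Things in the scene. Friction and masses are not known exactly. Their poses are not given: they have to be found in the camera images.
- vial_red: Red-capped glass vial with green contents: closed screw-cap vial, 24 mm diameter, 52 mm tall, about 20 to 35 g; cap: top 13 mm, 21 mm wide; straight body up to 35 mm. Origin: centre of its underside; z up through the cap. Seated in a well its underside is 14 mm above the holder's origin and 32 mm of it stand proud of the holder.
- vial_black: Black-capped glass vial with cream contents: closed screw-cap vial, 24 mm diameter, 52 mm tall, about 20 to 35 g; cap: top 13 mm, 21 mm wide; straight body up to 35 mm. Origin: centre of its underside; z up through the cap. Seated in a well its underside is 14 mm above the holder's origin and 32 mm of it stand proud of the holder.
- vial_white: White-capped clear glass vial: closed screw-cap vial, 24 mm diameter, 52 mm tall, about 20 to 35 g; cap: top 13 mm, 21 mm wide; straight body up to 35 mm. Origin: centre of its underside; z up through the cap. Seated in a well its underside is 14 mm above the holder's origin and 32 mm of it stand proud of the holder.
- vial_blue: Blue-capped amber glass vial: closed screw-cap vial, 24 mm diameter, 52 mm tall, about 20 to 35 g; cap: top 13 mm, 21 mm wide; straight body up to 35 mm. Origin: centre of its underside; z up through the cap. Seated in a well its underside is 14 mm above the holder's origin and 32 mm of it stand proud of the holder.
- holder_red: Red round vial holder, 46 mm wide, 34 mm high, fixed in a white tray. Origin: centre of its underside, 6 mm over the bench; z up, the well's axis. Well: flat floor 14 mm above the origin, bore 30 mm, widening from 25 mm up to a 40 mm mouth at the top. The five holders stand in one straight row, 50 mm apart, along their own y axis.
- holder_black: Black round vial holder, 46 mm wide, 34 mm high, fixed in a white tray. Origin: centre of its underside, 6 mm over the bench; z up, the well's axis. Well: flat floor 14 mm above the origin, bore 30 mm, widening from 25 mm up to a 40 mm mouth at the top. The five holders stand in one straight row, 50 mm apart, along their own y axis.
- holder_white: White round vial holder, 46 mm wide, 34 mm high, fixed in a white tray. Origin: centre of its underside, 6 mm over the bench; z up, the well's axis. Well: flat floor 14 mm above the origin, bore 30 mm, widening from 25 mm up to a 40 mm mouth at the top. The five holders stand in one straight row, 50 mm apart, along their own y axis.
- holder_blue: Blue round vial holder, 46 mm wide, 34 mm high, fixed in a white tray. Origin: centre of its underside, 6 mm over the bench; z up, the well's axis. Well: flat floor 14 mm above the origin, bore 30 mm, widening from 25 mm up to a 40 mm mouth at the top. The five holders stand in one straight row, 50 mm apart, along their own y axis.
- holder_grey: Spare, bare grey metal, empty at the start: round vial holder, 46 mm wide, 34 mm high, fixed in a white tray. Origin: centre of its underside, 6 mm over the bench; z up, the well's axis. Well: flat floor 14 mm above the origin, bore 30 mm, widening from 25 mm up to a 40 mm mouth at the top. The five holders stand in one straight row, 50 mm apart, along their own y axis.
- flask: Stoppered round glass spirit flask, 72 mm wide at the bulb, 110 mm tall with a cork stopper, standing loose on the bench about 115 mm behind the row of holders (away from the robot). A bystander. Origin: centre of its underside; z up.
Not all that is in view belongs to the job. There is more than one size of the vial_white; the one meant has the size given above.

How it is judged:
By the outcome, as a careful person would: the job done as asked, in the order asked, and still so for the second after the job is handed in, with the robot touching nothing.
It also fails if it takes over 112 s, if anything falls off the work surface, if the arm or the gripper's body presses on something with over 40 N, if the wrist force passes 120 N, or if a joint passes its speed limit or range.

### The arm

A 6-joint arm with a two-finger parallel gripper is mounted at the origin on a cart in front of the work surface, level with it; the furniture and walls round the work are solid. World frame = base frame: x ahead of the robot, y to its left, z up, the work surface at z = 0. Lengths are in m, angles in rad, forces in N, time in s.
With the tool pointing down it reaches from about 0.375 to 0.9 m from the base axis. Payload 3.1 kg.
Tool frame: the origin (TCP) lies midway between the tips of the shut fingers; the grasp point (between the pads) lies 19 mm behind it; z points along the fingers, y is the direction in which the jaws open and shut (so a half turn about z gives the same grasp; the last joint's range is limited). The gripper opens to 87 mm and grips with 3 to 60 N. Pads are 19 mm wide; open, the fingers measure 117 mm over their backs; the gripper's body (75 mm by 190 mm) begins 51 mm behind the grasp point.
Start: joints at [0.947, 0.527, 1.433, -0, 1.181, -0.178], TCP at [0.269, 0.564, 0.223] pointing down, gripper open.
Joint ranges: [-3.08, 3.08], [-0.75, 2.2], [0.22, 2.44], [-1.43, 4.57], [0, 2.65], [-2.85, 2.85]. Speed limits (rad/s): [2.79, 2.79, 3.14, 3.14, 3.14, 3.14].

### API

Orientations are given as a rotation vector (axis times angle).
In Python, from rig import r gives the robot as it stands. The module is installed in compiled form; this text tells all that it offers.
- The arm moves only by the shell command python3 -m handwheel 'ROWS' [OPENING] [FORCE]. ROWS is JSON, a list of rows, each an object of numbers: "tx", "ty", "tz": the shift along the tool's x, y, z in mm; "wx", "wy", "wz": the turn, a rotation vector about the tool's x, y, z in rad. In form: [{"tx": .., "ty": .., "tz": .., "wx": .., "wy": .., "wz": ..}, ...]. A call has 1 to 5 rows; each row shifts and turns the commanded pose from where the row before left it, along the tool's axes as they then stand; what a row does not reach is not made up. A row lasts 1/10 s, in which the tool goes at most 50 mm and 8.59 degrees, less where a joint would pass 70% of its speed; a pose out of reach is approached as far as the arm can. A call with a gripper value outside its range is refused whole. OPENING is the finger opening in mm, from 0 to 87, set as the call begins (- or left out, the last holds). The fingers move at their own pace and stop on an object; FORCE is the grip in N (left out, the last holds). Time passes only in rows, so rows that do not move let the fingers close. It gives the time, the measured TCP pose, the force and the opening at its end, in the units of the state.
- r.state(): the state, without advancing time (a new reading comes with each control period).
- r.grab_frame(name): name is "scene" or "side" or "wrist"; returns a dict with "image" (420x560x3 uint8, red, green, blue), "mtx" (3x3 intrinsics, pixels), "extrinsics" (4x4, takes a point from camera to world coordinates). Camera axes: x right, y down, z forward; pixel columns grow to the right and rows downward; lengths in m; the calibration is good to about 2 mm. The wrist camera is an equidistant fisheye: a pixel r from the principal point sees the ray r / f radians off the axis. A picture is of the moment at which its call begins. There is no depth.
- r.sign_off(): hands the job in, once; it reports no verdict.
The state is a dict: "time_s": time; "joints": joint angles; "joint_velocities": joint speeds; "joint_efforts": joint torques, N m; "ee_pos": TCP position; "tool_rot": TCP orientation; "wrist_force": force on the tool from outside, world axes, zero at the start; "ft_torque": the same for the moment, N m; "grip_width": finger opening in m.
Only numpy, scipy, OpenCV 4.12 (cv2) and the standard library are available. Lean on these libraries where they do the work, as an engineer would, in place of code of your own. Each camera call takes 0.05 s, during which the arm holds its last target. There are 200 camera calls.

## Working session

There is one attempt and no reset: what is moved stays moved. The work goes in short steps, Python scripts to look and compute and a shell command to move; the robot and the scene stay as the last step left them, time stands still between calls to the robot, and variables do not carry over. Pictures are saved under pics/ and viewed, about 12 in all and at most 16, crops included, and the job is handed in when it is done.

```bash
mkdir -p pics
python3 - <<'E'
from rig import r
import cv2,numpy as np,pickle
s=r.state();print(s['time_s'],s['ee_pos'],s['tool_rot'],s['grip_width'])
for n in("scene","side","wrist"):
    f=r.grab_frame(n);pickle.dump(f,open(f'{n}0.pkl','wb'));cv2.imwrite(f'pics/{n}0.png',f['image'][:,:,::-1]);print(n,np.round(f['mtx'],1).tolist(),np.round(f['extrinsics'],3).tolist())
E
```

```text
0.0 [0.26902875 0.56331783 0.22155171] [-0.69428981 -3.06304124  0.00319004] 0.08712697884768718
scene [[458.8, 0.0, 274.4], [0.0, 458.8, 209.6], [0.0, 0.0, 1.0]] [[0.508, -0.675, 0.535, 0.115], [-0.861, -0.395, 0.32, -0.579], [-0.005, -0.623, -0.782, 0.709], [0.0, 0.0, 0.0, 1.0]]
side [[499.6, 0.0, 283.0], [0.0, 499.6, 215.9], [0.0, 0.0, 1.0]] [[-0.803, -0.42, 0.423, 0.231], [-0.596, 0.538, -0.596, 0.218], [0.023, -0.731, -0.682, 0.643], [0.0, 0.0, 0.0, 1.0]]
wrist [[325.2, 0.0, 274.8], [0.0, 325.2, 209.9], [0.0, 0.0, 1.0]] [[0.432, 0.87, 0.236, 0.204], [0.902, -0.416, -0.116, 0.595], [-0.003, 0.263, -0.965, 0.384], [0.0, 0.0, 0.0, 1.0]]
```

View pics/scene0.png

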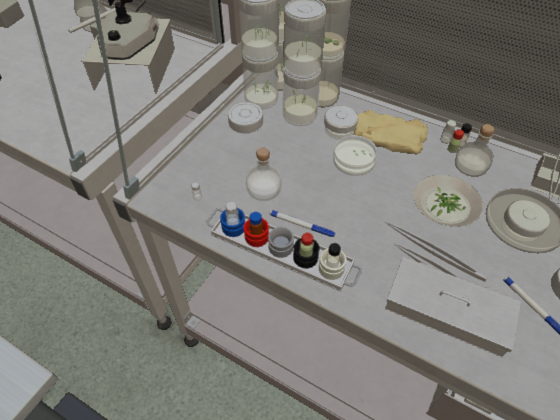

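View pics/side0.png

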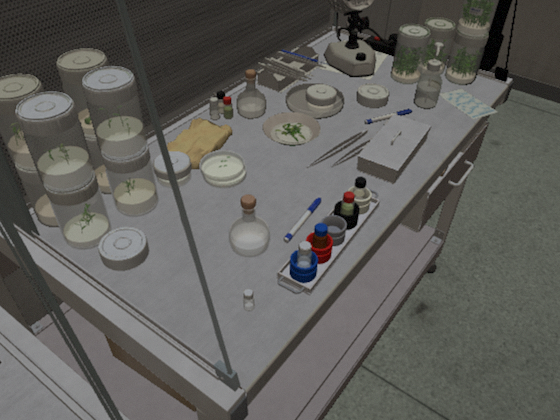

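The scene and side views show the row, left to right in the scene: blue holder with the white vial (232,220), red with blue (256,230), grey empty (281,241), black with red (306,250), white with black (332,262). The flask stands at (264,182) in the scene view.

```bash
cat > h.py <<'E'
import numpy as np
def ray(f,u,v):
    M,E=f['mtx'],f['extrinsics']
    d=E[:3,:3]@np.array([(u-M[0,2])/M[0,0],(v-M[1,2])/M[1,1],1]);return E[:3,3],d/np.linalg.norm(d)
def plane(f,u,v,z):
    o,d=ray(f,u,v);return o+d*(z-o[2])/d[2]
def proj(f,p):
    E=f['extrinsics'];c=E[:3,:3].T@(np.array(p)-E[:3,3]);return (f['mtx']@c)[:2]/c[2]
E
python3 - <<'E'
import pickle,cv2,numpy as np
from h import *
a=pickle.load(open('scene0.pkl','rb'));b=pickle.load(open('side0.pkl','rb'))
# colour blobs in HSV: whole red/blue regions, caps
for n,f,(x0,y0,x1,y1) in(('scene',a,(200,190,370,290)),('side',b,(270,165,395,295))):
    im=f['image'][y0:y1,x0:x1];h=cv2.cvtColor(im,cv2.COLOR_RGB2HSV)
    for c,m in(('red',((h[...,0]<8)|(h[...,0]>172))&(h[...,1]>170)&(h[...,2]>70)),('blue',(abs(h[...,0].astype(int)-112)<12)&(h[...,1]>170)&(h[...,2]>60))):
        k,l,s,ce=cv2.connectedComponentsWithStats(m.astype(np.uint8))
        for i in range(1,k):
            if s[i,4]>15: print(n,c,s[i]+[x0,y0,0,0,0],ce[i]+[x0,y0])
s=cv2.resize(a['image'][190:290,205:365],None,fx=5,fy=5,interpolation=cv2.INTER_CUBIC)[:,:,::-1]
t=cv2.resize(b['image'][170:290,270:390],None,fx=5,fy=5,interpolation=cv2.INTER_CUBIC)[:,:,::-1]
cv2.imwrite('pics/cs.png',s);cv2.imwrite('pics/ct.png',t)
E
```

```text
scene red [244 219  25  28 375] [256.072 234.264]
scene red [302 233  11  12 100] [306.8  239.01]
scene blue [221 209  24  27 313] [232.67092652 224.88498403]
scene blue [250 212  11  12 108] [255.16666667 217.73148148]
scene blue [312 225  22  11  61] [323.13114754 230.42622951]
side red [344 192  10  11  79] [348.73417722 196.53164557]
side red [307 233   7  10  43] [310.04651163 237.46511628]
side red [311 234  22  30 214] [323.30841121 249.31308411]
side blue [309 198  11  14  39] [314.20512821 204.35897436]
side blue [315 224  12   9  89] [320.56179775 227.73033708]
side blue [290 251  28  22 184] [302.95108696 261.50543478]
side blue [290 266  27  11  78] [303.01282051 272.21794872]
```

View pics/cs.png

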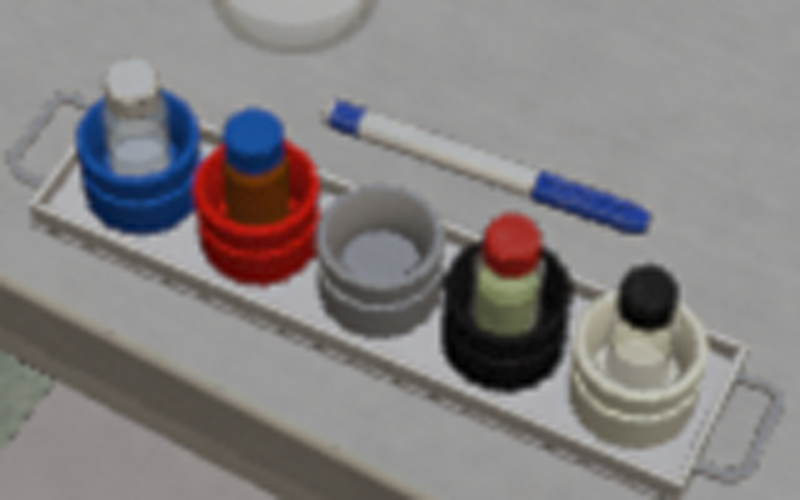

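View pics/ct.png

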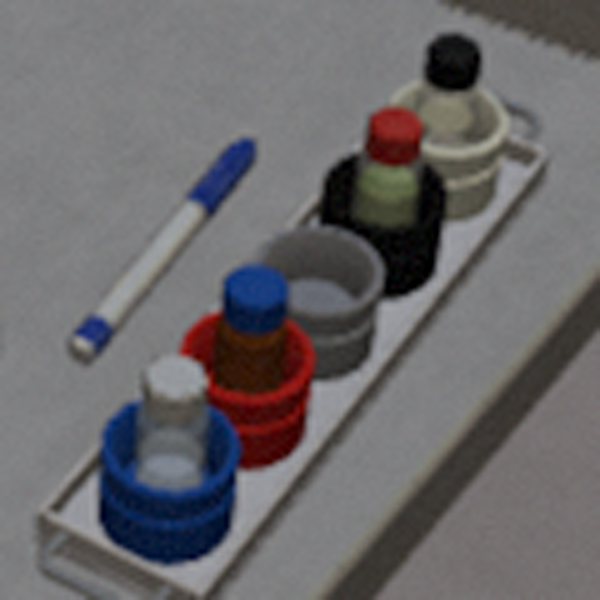

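Both crops show the same layout, with all four vials upright in their wells. The cap and rim pixels go into the triangulation next.

Run:
```python
import pickle,numpy as np
from h import *
a=pickle.load(open('scene0.pkl','rb'));b=pickle.load(open('side0.pkl','rb'))
def tri(p,q):
    A=[];y=[]
    for f,(u,v) in((a,p),(b,q)):
        o,d=ray(f,u,v);P=np.eye(3)-np.outer(d,d);A.append(P);y.append(P@o)
    return np.linalg.lstsq(np.vstack(A),np.hstack(y),rcond=None)[0]
S=lambda u,v:(205+u/5,190+v/5)
T=lambda u,v:(270+u/5,170+v/5)
print('caps')
for n,p,q in(('white',(133,85),(176,382)),('blue',(254,140),(255,299)),('red',(512,244),(394,137)),('black',(649,296),(453,62))):
    p=S(*p);q=T(*q);print(n,np.round([tri(p,q),plane(a,*p,.0655),plane(b,*q,.0655)],4).tolist())
print('rims');L=[];R=[]
for p,q in(((139,143),(170,455)),((257,190),(248,362)),((380,237),(322,277)),((508,290),(384,205)),((639,340),(450,125))):
    p=S(*p);q=T(*q);x=[tri(p,q),plane(a,*p,.040),plane(b,*q,.040)];print(np.round(x,4).tolist());L.append((x[1]+x[2])[:2]/2)
L=np.array(L);k=np.arange(-2,3)[:,None];c=L.mean(0);d=(k*L).sum(0)/10;print('centre',c,'step',d,np.linalg.norm(d),'yaw of row deg',np.degrees(np.arctan2(d[1],d[0])))
u=d/np.linalg.norm(d);H=c+k*u*.05;print(np.round(H,4).tolist())
print('flask base',plane(a,264,190,.01),plane(b,249,242,.01),tri((264,187),(249,240)))
```

```text
caps
white [[0.5179, -0.2487, 0.0692], [0.5215, -0.2466, 0.0655], [0.5186, -0.2512, 0.0655]]
blue [[0.5203, -0.298, 0.0664], [0.5224, -0.2975, 0.0655], [0.5194, -0.2982, 0.0655]]
red [[0.5269, -0.3974, 0.0659], [0.5288, -0.3972, 0.0655], [0.5255, -0.3969, 0.0655]]
black [[0.5315, -0.4469, 0.066], [0.5333, -0.4468, 0.0655], [0.5303, -0.4466, 0.0655]]
rims
[[0.5178, -0.2483, 0.0351], [0.516, -0.2506, 0.04], [0.5143, -0.2441, 0.04]]
[[0.5205, -0.298, 0.0365], [0.5197, -0.2993, 0.04], [0.5174, -0.2944, 0.04]]
[[0.523, -0.3475, 0.0379], [0.5242, -0.3481, 0.04], [0.5198, -0.3445, 0.04]]
[[0.5275, -0.3967, 0.0347], [0.5272, -0.398, 0.04], [0.5221, -0.3897, 0.04]]
[[0.5294, -0.4463, 0.0386], [0.5318, -0.4465, 0.04], [0.5256, -0.4429, 0.04]]
centre [ 0.52181495 -0.34579474] step [ 0.00331628 -0.04917857] 0.049290254749271165 yaw of row deg -86.1421906246585
[[0.5151, -0.246], [0.5185, -0.2959], [0.5218, -0.3458], [0.5252, -0.3957], [0.5285, -0.4456]]
flask base [ 0.62626997 -0.24975226  0.01      ] [ 0.6303473  -0.24451948  0.01      ] [ 0.63179395 -0.24656799  0.01219938]
```

Run:
```python
import pickle,numpy as np
from h import *
a=pickle.load(open('scene0.pkl','rb'));b=pickle.load(open('side0.pkl','rb'))
def tri(p,q):
    A=[];y=[]
    for f,(u,v) in((a,p),(b,q)):
        o,d=ray(f,u,v);P=np.eye(3)-np.outer(d,d);A.append(P);y.append(P@o)
    s=np.linalg.lstsq(np.vstack(A),np.hstack(y),rcond=None);return s[0],s[1]
print('pole base',tri((131,187),(227,368)),'corner',plane(a,120,195,0),plane(b,200,400,0))
print('pole2',tri((77,160),(93,420)))
# plane through each camera containing pole line -> 3D line
def pl(f,p,q):
    o,d1=ray(f,*p);_,d2=ray(f,*q);n=np.cross(d1,d2);n/=np.linalg.norm(n);return n,n@o
(n1,c1),(n2,c2)=pl(a,(131,187),(82,0)),pl(b,(227,368),(122,0))
for z in(0,.2,.4): print(z,np.linalg.solve([n1[:2],n2[:2]],[c1-n1[2]*z,c2-n2[2]*z]))
```

```text
pole base (array([ 0.48823246, -0.02823696,  0.0305485 ]), array([1.09259979e-05])) corner [0.47446914 0.00066227 0.        ] [0.50110322 0.01670895 0.        ]
pole2 (array([0.52518982, 0.12900079, 0.03999828]), array([0.00304971]))
0 [ 0.48390869 -0.02747779]
0.2 [ 0.50670572 -0.02120112]
0.4 [ 0.52950275 -0.01492446]
```

View pics/wrist0.png

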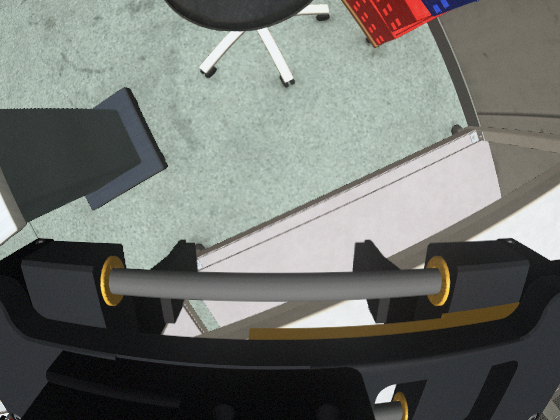

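The wrist view shows the open jaws over the aisle floor. The hood posts stand at x≈0.49 near y≈-0.03, so I'll cross in front of them with the jaws along world y and the camera side towards the robot.

```bash
python3 -m handwheel '[{"wz":-0.148},{"wz":-0.148},{"wz":-0.148},{"tx":0},{"tx":0}]' 55 && python3 -c "
from rig import r
from scipy.spatial.transform import Rotation as R
s=r.state();print(R.from_rotvec(s['tool_rot']).as_matrix().round(3),s['joints'])"
```

```text
schema error: expected keys tx, ty, tz, wx, wy, wz
```

```bash
python3 -m handwheel '[{"tx":0,"ty":0,"tz":0,"wx":0,"wy":0,"wz":-0.148},{"tx":0,"ty":0,"tz":0,"wx":0,"wy":0,"wz":-0.148},{"tx":0,"ty":0,"tz":0,"wx":0,"wy":0,"wz":-0.148},{"tx":0,"ty":0,"tz":0,"wx":0,"wy":0,"wz":0}]' 55 && python3 -c "
from rig import r
from scipy.spatial.transform import Rotation as R
s=r.state();print(R.from_rotvec(s['tool_rot']).as_matrix().round(3),s['joints'])"
```

```text
time_s: 0.55
ee_pos: [0.2693, 0.5637, 0.2221]
tool_rot: [-0.003, -3.141, 0.001]
wrist_force: [0.5, -0.3, -1.1]
grip_width: 0.0627
[[-1.     0.002 -0.001]
 [ 0.002  1.    -0.001]
 [ 0.001 -0.001 -1.   ]] [ 9.46483293e-01  5.27891452e-01  1.43320231e+00 -9.57887214e-06
  1.18140415e+00 -6.22263794e-01]
```

```bash
python3 -m handwheel '[{"tx":-5,"ty":-40,"tz":0,"wx":0,"wy":0,"wz":0},{"tx":-5,"ty":-40,"tz":0,"wx":0,"wy":0,"wz":0},{"tx":-5,"ty":-40,"tz":0,"wx":0,"wy":0,"wz":0},{"tx":-5,"ty":-40,"tz":0,"wx":0,"wy":0,"wz":0},{"tx":-10,"ty":-40,"tz":0,"wx":0,"wy":0,"wz":0}]' && python3 -m handwheel '[{"tx":-10,"ty":-40,"tz":0,"wx":0,"wy":0,"wz":0},{"tx":-10,"ty":-40,"tz":0,"wx":0,"wy":0,"wz":0},{"tx":-10,"ty":-40,"tz":0,"wx":0,"wy":0,"wz":0},{"tx":-10,"ty":-40,"tz":0,"wx":0,"wy":0,"wz":0},{"tx":-10,"ty":-40,"tz":0,"wx":0,"wy":0,"wz":0}]'&& python3 -m handwheel '[{"tx":-10,"ty":-40,"tz":0,"wx":0,"wy":0,"wz":0},{"tx":-10,"ty":-40,"tz":0,"wx":0,"wy":0,"wz":0},{"tx":-10,"ty":-40,"tz":0,"wx":0,"wy":0,"wz":0},{"tx":0,"ty":0,"tz":0,"wx":0,"wy":0,"wz":0}]'
```

```text
time_s: 1.05
ee_pos: [0.2984, 0.3622, 0.2225]
tool_rot: [-0.007, -3.141, 0.001]
wrist_force: [1.5, 0.7, 0.9]
grip_width: 0.055
time_s: 1.55
ee_pos: [0.3489, 0.1623, 0.2227]
tool_rot: [0.008, 3.141, 0.0]
wrist_force: [0.8, 0.2, -0.0]
grip_width: 0.0551
time_s: 1.95
ee_pos: [0.3811, 0.0395, 0.223]
tool_rot: [0.019, 3.138, -0.003]
wrist_force: [0.2, 0.2, 0.5]
grip_width: 0.0553
```

```bash
python3 -m handwheel '[{"tx":-3,"ty":-45,"tz":0,"wx":0,"wy":0,"wz":0},{"tx":-3,"ty":-45,"tz":0,"wx":0,"wy":0,"wz":0},{"tx":-3,"ty":-45,"tz":0,"wx":0,"wy":0,"wz":0},{"tx":-3,"ty":-45,"tz":0,"wx":0,"wy":0,"wz":0},{"tx":-10,"ty":-45,"tz":0,"wx":0,"wy":0,"wz":0}]' && python3 -m handwheel '[{"tx":-25,"ty":-42,"tz":0,"wx":0,"wy":0,"wz":0},{"tx":-25,"ty":-42,"tz":0,"wx":0,"wy":0,"wz":0},{"tx":-25,"ty":-42,"tz":0,"wx":0,"wy":0,"wz":0},{"tx":-25,"ty":-42,"tz":0,"wx":0,"wy":0,"wz":0},{"tx":-25,"ty":-42,"tz":0,"wx":0,"wy":0,"wz":0}]'&& python3 -m handwheel '[{"tx":0,"ty":0,"tz":0,"wx":0,"wy":0,"wz":0.145},{"tx":0,"ty":0,"tz":0,"wx":0,"wy":0,"wz":0.145},{"tx":0,"ty":0,"tz":0,"wx":0,"wy":0,"wz":0.145},{"tx":0,"ty":0,"tz":0,"wx":0,"wy":0,"wz":0.145},{"tx":0,"ty":0,"tz":0,"wx":0,"wy":0,"wz":0.145}]' && python3 -m handwheel '[{"tx":0,"ty":0,"tz":0,"wx":0,"wy":0,"wz":0}]'
cat > st.py <<'E'
# world->tool offsets (mm) from the present TCP to given world points "x,y,z" in mm
import sys,numpy as np
from rig import r
from scipy.spatial.transform import Rotation as R
s=r.state();M=R.from_rotvec(s['tool_rot']).as_matrix();p=s['ee_pos']*1e3
print('t',s['time_s'],'tcp',p.round(1),'w',round(s['grip_width']*1e3,1),'F',np.round(s['wrist_force'],1));print('to level, wxyz',(R.from_matrix(M).inv()*R.from_matrix(np.array([[-.749,.663,0],[.663,.749,0],[0,0,-1.]]))).as_rotvec().round(3))
for a in sys.argv[1:]:
    print(a,'-> tool',(M.T@(np.array([float(v) for v in a.split(',')])-p)).round(1))
E
python3 st.py 527,-397,120 527,-397,45
python3 - <<'E'
from rig import r
import cv2,pickle
f=r.grab_frame('wrist');pickle.dump(f,open('w1.pkl','wb'));cv2.imwrite('pics/w1.png',f['image'][:,:,::-1])
E
```

```text
time_s: 2.45
ee_pos: [0.3993, -0.1816, 0.2225]
tool_rot: [-0.008, -3.141, -0.002]
wrist_force: [1.7, 0.3, 0.8]
grip_width: 0.0551
time_s: 2.95
ee_pos: [0.526, -0.3918, 0.2222]
tool_rot: [-0.007, -3.141, -0.002]
wrist_force: [0.1, -0.9, -0.7]
grip_width: 0.0548
time_s: 3.45
ee_pos: [0.5252, -0.39, 0.222]
tool_rot: [-1.128, -2.931, -0.002]
wrist_force: [-0.1, -0.5, -0.3]
grip_width: 0.0548
time_s: 3.55
ee_pos: [0.5252, -0.3902, 0.2221]
tool_rot: [-1.118, -2.935, -0.001]
wrist_force: [0.6, -0.6, -0.6]
grip_width: 0.0548
t 3.55 tcp [ 525.2 -390.2  222.1] w 54.8 F [ 0.6 -0.6 -0.6]
to level, wxyz [ 0.    -0.001 -0.003]
527,-397,120 -> tool [ -6.   -3.9 102.1]
527,-397,45 -> tool [ -6.1  -4.  177.1]
```

View pics/w1.png

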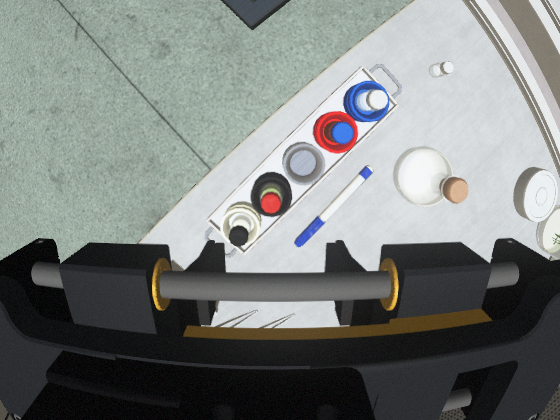

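The wrist view shows all five holders from above: red cap (270,201), black (239,235), blue (342,132), white (376,99), empty grey well (303,162), and the flask clear at (425,175). I'll refine these by fisheye ray casting.

```bash
cat >> h.py <<'E'
def fplane(f,u,v,z):
    M,E=f['mtx'],f['extrinsics'];x=np.array([u-M[0,2],v-M[1,2]]);r=np.linalg.norm(x);t=r/M[0,0]
    d=E[:3,:3]@np.array([*(x/max(r,1e-9)*np.sin(t)),np.cos(t)]);o=E[:3,3];return o+d*(z-o[2])/d[2]
def masks(im):
    import cv2
    h=cv2.cvtColor(im,cv2.COLOR_RGB2HSV).astype(int);H,S,V=h[...,0],h[...,1],h[...,2]
    return dict(red=((H<8)|(H>172))&(S>160)&(V>80),blue=(abs(H-110)<14)&(S>140)&(V>60),black=(V<45))
E
python3 - <<'E'
import pickle,cv2,numpy as np
from h import *
f=pickle.load(open('w1.pkl','rb'));im=f['image']
m=masks(im)
for c,z in(('red',0),('blue',0),('black',0)):
    q=m[c].astype(np.uint8);q[238:]=0
    k,l,s,ce=cv2.connectedComponentsWithStats(q)
    for i in range(1,k):
        if s[i,4]>60 and 200<ce[i][0]<400 and ce[i][1]>70:
            hull=cv2.convexHull(cv2.findContours((l==i).astype(np.uint8),0,2)[0][0]);e=cv2.fitEllipse(hull) if len(hull)>4 else None
            print(c,s[i],ce[i].round(1),np.round(e[0],1),np.round(e[1],1),'z72',fplane(f,*e[0],.072)[:2].round(4),'z40',fplane(f,*e[0],.04)[:2].round(4))
cv2.imwrite('pics/w1c.png',cv2.resize(im[75:260,190:410],None,fx=3.6,fy=3.2,interpolation=cv2.INTER_CUBIC)[:,:,::-1])
E
```

```text
red [314 112  43  41 833] [333.5 131.3] [335.8 131.6] [40.8 43.9] z72 [ 0.5152 -0.3029] z40 [ 0.5197 -0.2989]
red [261 194  20  19 288] [270.4 203.2] [270.4 203.1] [19.1 19.3] z72 [ 0.5262 -0.3972] z40 [ 0.5319 -0.4029]
blue [346  81  43  41 778] [363.9 102.1] [367.2 101.4] [41.2 43. ] z72 [ 0.5126 -0.2592] z40 [ 0.5169 -0.2507]
blue [331 122  22  22 363] [341.9 132.5] [341.8 132.4] [21.2 21.7] z72 [ 0.5196 -0.2989] z40 [ 0.5246 -0.2944]
blue [360 167  12  12  73] [365.5 172.5] [365.5 172.5] [ 8.5 15.2] z72 [ 0.5656 -0.3057] z40 [ 0.5753 -0.302 ]
blue [300 217  24  21 187] [311.6 228.3] [312.1 227.6] [11.4 31.9] z72 [ 0.5734 -0.3827] z40 [ 0.5839 -0.3869]
```

View pics/w1c.png

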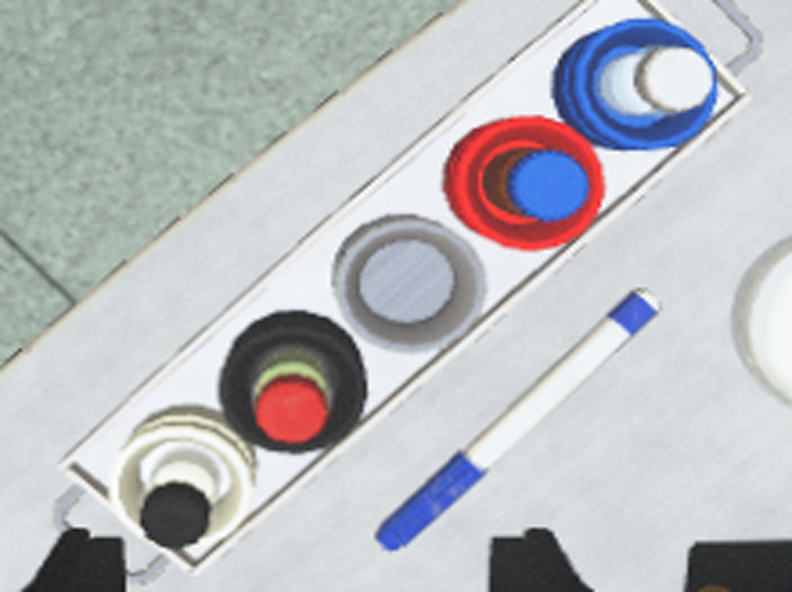

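```bash
python3 -m handwheel '[{"tx":-6,"ty":-4,"tz":27,"wx":0,"wy":0,"wz":0},{"tx":0,"ty":0,"tz":40,"wx":0,"wy":0,"wz":0},{"tx":0,"ty":0,"tz":40,"wx":0,"wy":0,"wz":0},{"tx":0,"ty":0,"tz":30,"wx":0,"wy":0,"wz":0},{"tx":0,"ty":0,"tz":0,"wx":0,"wy":0,"wz":0}]' 55 15; python3 st.py 526.5,-397,45
python3 - <<'E'
import pickle
from h import *
f=pickle.load(open('w1.pkl','rb'))
for n,u,v in(('grey',303.9,163.4),('black',271.7,194.1),('white',241,225.6)):print(n,fplane(f,u,v,.04).round(4))
print('blackcap',fplane(f,190+175/3.6,75+512/3.2,.072),'whitecap',fplane(f,190+677/3.6,75+78/3.2,.072))
E
```

```text
time_s: 4.1
ee_pos: [0.524, -0.3951, 0.0806]
tool_rot: [-1.111, -2.928, -0.008]
wrist_force: [-1.4, 1.0, -0.1]
grip_width: 0.055
t 4.1 tcp [ 524.  -395.1   80.6] w 55.0 F [-1.4  1.  -0.1]
to level, wxyz [ 0.001 -0.011 -0.001]
526.5,-397,45 -> tool [-3.5  0.2 35.6]
grey [ 0.5232 -0.3471  0.04  ]
black [ 0.5254 -0.3952  0.04  ]
white [ 0.5293 -0.4447  0.04  ]
blackcap [ 0.5295627  -0.44397288  0.072     ] whitecap [ 0.51800786 -0.24904386  0.072     ]
```

```bash
python3 -m handwheel '[{"tx":-1,"ty":0,"tz":12,"wx":0,"wy":0,"wz":0},{"tx":-1,"ty":0,"tz":12,"wx":0,"wy":0,"wz":0},{"tx":0,"ty":0,"tz":8,"wx":0,"wy":0,"wz":0},{"tx":0,"ty":0,"tz":0,"wx":0,"wy":0,"wz":0}]'; python3 st.py 526.5,-397,45
```

```text
time_s: 4.5
ee_pos: [0.5278, -0.3995, 0.053]
tool_rot: [-1.116, -2.936, -0.001]
wrist_force: [0.9, 0.1, -0.1]
grip_width: 0.0549
t 4.5 tcp [ 527.8 -399.5   53. ] w 54.9 F [ 0.9  0.1 -0.1]
to level, wxyz [ 0.    -0.001 -0.002]
526.5,-397,45 -> tool [2.6 1.  8. ]
```

```bash
python3 -m handwheel '[{"tx":2.5,"ty":1,"tz":8,"wx":0,"wy":0,"wz":0},{"tx":0,"ty":0,"tz":0,"wx":0,"wy":0,"wz":0},{"tx":0,"ty":0,"tz":0,"wx":0,"wy":0,"wz":0}]'; python3 -m handwheel '[{"tx":0,"ty":0,"tz":0,"wx":0,"wy":0,"wz":0},{"tx":0,"ty":0,"tz":0,"wx":0,"wy":0,"wz":0},{"tx":0,"ty":0,"tz":0,"wx":0,"wy":0,"wz":0},{"tx":0,"ty":0,"tz":0,"wx":0,"wy":0,"wz":0},{"tx":0,"ty":0,"tz":0,"wx":0,"wy":0,"wz":0}]' 10 15; python3 st.py 526.5,-397,45 523.2,-347.3,87
python3 - <<'E'
from rig import r
import cv2,pickle
f=r.grab_frame('side');cv2.imwrite('pics/s1.png',cv2.resize(f['image'][120:300,240:420],None,fx=3.3,fy=3.3,interpolation=cv2.INTER_CUBIC)[:,:,::-1])
E
```

```text
time_s: 4.8
ee_pos: [0.5268, -0.3973, 0.0457]
tool_rot: [-1.117, -2.936, -0.0]
wrist_force: [-0.8, 0.3, -0.4]
grip_width: 0.0549
time_s: 5.3
ee_pos: [0.5269, -0.3975, 0.0456]
tool_rot: [1.117, 2.936, -0.0]
wrist_force: [0.3, 0.4, 1.3]
grip_width: 0.0226
t 5.3 tcp [ 526.9 -397.5   45.6] w 22.6 F [0.3 0.4 1.3]
to level, wxyz [-0.     0.    -0.002]
526.5,-397,45 -> tool [0.6 0.1 0.6]
523.2,-347.3,87 -> tool [ 36.1  35.1 -41.4]
```

View pics/s1.png

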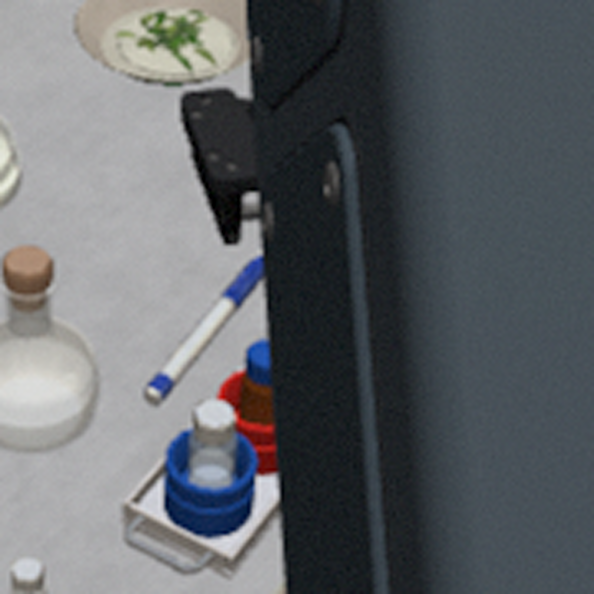

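The arm blocks the side view, but the flask (28,360 in the crop) and the two left holders are undisturbed. I'll confirm the grip by its width while lifting.

```bash
python3 -m handwheel '[{"tx":0,"ty":0,"tz":0,"wx":0,"wy":0,"wz":0},{"tx":0,"ty":0,"tz":-7,"wx":0,"wy":0,"wz":0},{"tx":0,"ty":0,"tz":-15,"wx":0,"wy":0,"wz":0},{"tx":0,"ty":0,"tz":-15,"wx":0,"wy":0,"wz":0},{"tx":0,"ty":0,"tz":-8,"wx":0,"wy":0,"wz":0}]'; python3 -m handwheel '[{"tx":7,"ty":7,"tz":0,"wx":0,"wy":0,"wz":0},{"tx":11,"ty":11,"tz":0,"wx":0,"wy":0,"wz":0},{"tx":11,"ty":11,"tz":0,"wx":0,"wy":0,"wz":0},{"tx":7,"ty":6,"tz":0,"wx":0,"wy":0,"wz":0},{"tx":0,"ty":0,"tz":0,"wx":0,"wy":0,"wz":0}]';python3 -m handwheel '[{"tx":0,"ty":0,"tz":0,"wx":0,"wy":0,"wz":0},{"tx":0,"ty":0,"tz":0,"wx":0,"wy":0,"wz":0}]'; python3 st.py 523.2,-347.3,46
python3 - <<'E'
from rig import r
import cv2,pickle
f=r.grab_frame('scene');cv2.imwrite('pics/s2.png',cv2.resize(f['image'][170:310,190:390],None,fx=4,fy=4,interpolation=cv2.INTER_CUBIC)[:,:,::-1])
E
```

```text
time_s: 5.85
ee_pos: [0.5278, -0.3985, 0.0934]
tool_rot: [1.115, 2.933, -0.003]
wrist_force: [0.2, -0.9, 0.6]
grip_width: 0.023
time_s: 6.35
ee_pos: [0.5224, -0.3445, 0.0899]
tool_rot: [-1.113, -2.935, -0.002]
wrist_force: [-0.3, 0.3, -0.4]
grip_width: 0.0227
time_s: 6.55
ee_pos: [0.5235, -0.3479, 0.0905]
tool_rot: [1.117, 2.936, -0.001]
wrist_force: [-0.3, 0.3, -0.1]
grip_width: 0.0228
t 6.55 tcp [ 523.5 -347.9   90.5] w 22.8 F [-0.3  0.3 -0.1]
to level, wxyz [-0.     0.001 -0.002]
523.2,-347.3,46 -> tool [ 0.7  0.3 44.5]
```

View pics/s2.png

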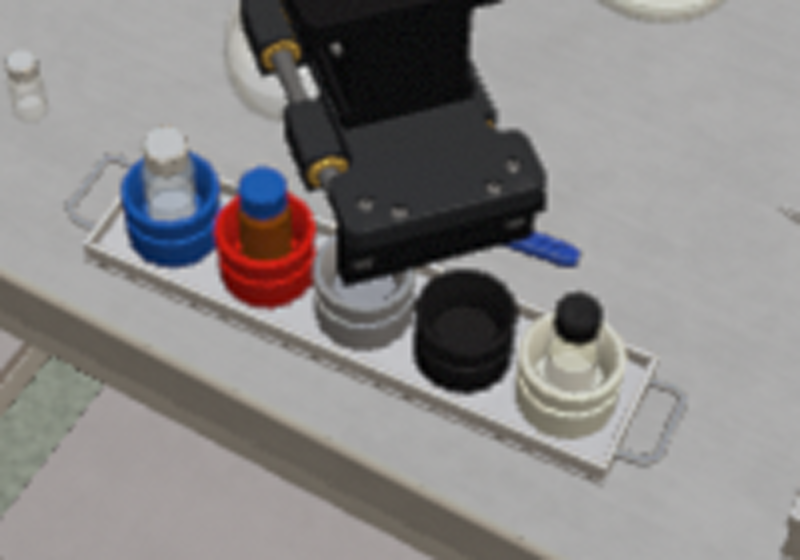

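The black holder at (465,325) is now empty and the red vial hangs in the gripper over the grey one. Now I'll lower it and let go.

```bash
python3 -m handwheel '[{"tx":0.5,"ty":0,"tz":10,"wx":0,"wy":0,"wz":0},{"tx":0,"ty":0,"tz":15,"wx":0,"wy":0,"wz":0},{"tx":0,"ty":0,"tz":12,"wx":0,"wy":0,"wz":0},{"tx":0,"ty":0,"tz":5,"wx":0,"wy":0,"wz":0},{"tx":0,"ty":0,"tz":0,"wx":0,"wy":0,"wz":0}]';python3 -m handwheel '[{"tx":0,"ty":0,"tz":0,"wx":0,"wy":0,"wz":0},{"tx":0,"ty":0,"tz":2,"wx":0,"wy":0,"wz":0},{"tx":0,"ty":0,"tz":0,"wx":0,"wy":0,"wz":0},{"tx":0,"ty":0,"tz":0,"wx":0,"wy":0,"wz":0}]'; python3 st.py 523.2,-347.3,46
```

```text
time_s: 7.1
ee_pos: [0.5221, -0.3465, 0.0468]
tool_rot: [-1.116, -2.934, -0.002]
wrist_force: [-0.5, 0.3, -0.1]
grip_width: 0.0228
time_s: 7.5
ee_pos: [0.523, -0.3471, 0.0469]
tool_rot: [1.116, 2.936, -0.0]
wrist_force: [-0.4, -0.9, -0.1]
grip_width: 0.023
t 7.5 tcp [ 523.  -347.1   46.9] w 23.0 F [-0.4 -0.9 -0.1]
to level, wxyz [-0.     0.001 -0.002]
523.2,-347.3,46 -> tool [-0.3  0.   0.9]
```

```bash
python3 -m handwheel '[{"tx":0,"ty":0,"tz":1,"wx":0,"wy":0,"wz":0},{"tx":0,"ty":0,"tz":0,"wx":0,"wy":0,"wz":0}]'; python3 -m handwheel '[{"tx":0,"ty":0,"tz":0,"wx":0,"wy":0,"wz":0},{"tx":0,"ty":0,"tz":0,"wx":0,"wy":0,"wz":0},{"tx":0,"ty":0,"tz":0,"wx":0,"wy":0,"wz":0},{"tx":0,"ty":0,"tz":0,"wx":0,"wy":0,"wz":0},{"tx":0,"ty":0,"tz":-5,"wx":0,"wy":0,"wz":0}]' 55;python3 -m handwheel '[{"tx":0,"ty":0,"tz":-15,"wx":0,"wy":0,"wz":0},{"tx":0,"ty":0,"tz":-20,"wx":0,"wy":0,"wz":0},{"tx":0,"ty":0,"tz":-15,"wx":0,"wy":0,"wz":0},{"tx":0,"ty":0,"tz":0,"wx":0,"wy":0,"wz":0}]'; python3 st.py 530.5,-446,60
```

```text
time_s: 7.7
ee_pos: [0.5229, -0.347, 0.0456]
tool_rot: [1.117, 2.936, -0.0]
wrist_force: [0.7, -0.1, 0.3]
grip_width: 0.0226
time_s: 8.2
ee_pos: [0.5224, -0.3467, 0.0501]
tool_rot: [-1.116, -2.935, -0.001]
wrist_force: [-0.2, 0.0, -0.5]
grip_width: 0.0521
time_s: 8.6
ee_pos: [0.5245, -0.3485, 0.104]
tool_rot: [1.114, 2.931, -0.004]
wrist_force: [0.1, -0.6, -0.4]
grip_width: 0.0549
t 8.6 tcp [ 524.5 -348.5  104. ] w 54.9 F [ 0.1 -0.6 -0.4]
to level, wxyz [-0.     0.007 -0.002]
530.5,-446,60 -> tool [-68.9 -68.9  44.4]
```

```bash
python3 -m handwheel '[{"tx":-15,"ty":-14,"tz":0,"wx":0,"wy":0,"wz":0},{"tx":-21,"ty":-21,"tz":0,"wx":0,"wy":0,"wz":0},{"tx":-21,"ty":-20,"tz":0,"wx":0,"wy":0,"wz":0},{"tx":-14,"ty":-14,"tz":5,"wx":0,"wy":0,"wz":0},{"tx":0,"ty":0,"tz":10,"wx":0,"wy":0,"wz":0}]';python3 -m handwheel '[{"tx":0,"ty":0,"tz":5,"wx":0,"wy":0,"wz":0},{"tx":0,"ty":0,"tz":0,"wx":0,"wy":0,"wz":0},{"tx":0,"ty":0,"tz":0,"wx":0,"wy":0,"wz":0}]'; python3 st.py 530.5,-446,45.5
python3 - <<'E'
from rig import r
import cv2,pickle
f=r.grab_frame('wrist');cv2.imwrite('pics/w3.png',f['image'][60:340,120:470,::-1])
E
```

```text
time_s: 9.1
ee_pos: [0.5305, -0.4495, 0.086]
tool_rot: [1.119, 2.931, -0.004]
wrist_force: [-0.0, 0.3, -0.3]
grip_width: 0.0549
time_s: 9.4
ee_pos: [0.5298, -0.444, 0.08]
tool_rot: [-1.114, -2.935, -0.002]
wrist_force: [-1.0, -0.1, 0.2]
grip_width: 0.0553
t 9.4 tcp [ 529.8 -444.    80. ] w 55.3 F [-1.  -0.1  0.2]
to level, wxyz [ 0.    -0.002 -0.001]
530.5,-446,45.5 -> tool [-1.9 -1.1 34.5]
```

View pics/w3.png

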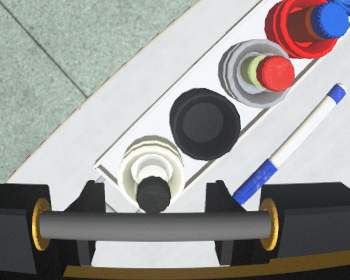

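Red now stands upright in the grey well (255,75), and the black cap at (153,195) sits centred between the fingers. Next I'll grasp it.

```bash
python3 -m handwheel '[{"tx":-1,"ty":-1,"tz":12,"wx":0,"wy":0,"wz":0},{"tx":0,"ty":0,"tz":14,"wx":0,"wy":0,"wz":0},{"tx":0,"ty":0,"tz":8,"wx":0,"wy":0,"wz":0},{"tx":0,"ty":0,"tz":0,"wx":0,"wy":0,"wz":0},{"tx":0,"ty":0,"tz":0,"wx":0,"wy":0,"wz":0}]'; python3 st.py 530.5,-446,45.5; python3 -m handwheel '[{"tx":0,"ty":0,"tz":0,"wx":0,"wy":0,"wz":0},{"tx":0,"ty":0,"tz":0,"wx":0,"wy":0,"wz":0},{"tx":0,"ty":0,"tz":0,"wx":0,"wy":0,"wz":0},{"tx":0,"ty":0,"tz":0,"wx":0,"wy":0,"wz":0},{"tx":0,"ty":0,"tz":0,"wx":0,"wy":0,"wz":0}]' 10 15; python3 -m handwheel '[{"tx":0,"ty":0,"tz":0,"wx":0,"wy":0,"wz":0},{"tx":0,"ty":0,"tz":-7,"wx":0,"wy":0,"wz":0},{"tx":0,"ty":0,"tz":-15,"wx":0,"wy":0,"wz":0},{"tx":0,"ty":0,"tz":-15,"wx":0,"wy":0,"wz":0},{"tx":0,"ty":0,"tz":-8,"wx":0,"wy":0,"wz":0}]';python3 -m handwheel '[{"tx":0,"ty":0,"tz":0,"wx":0,"wy":0,"wz":0},{"tx":0,"ty":0,"tz":0,"wx":0,"wy":0,"wz":0}]'; python3 st.py 526.2,-397.2,46
```

```text
time_s: 9.95
ee_pos: [0.5299, -0.447, 0.0458]
tool_rot: [-1.116, -2.936, -0.001]
wrist_force: [0.1, 0.0, 0.4]
grip_width: 0.055
t 9.95 tcp [ 529.9 -447.    45.8] w 55.0 F [0.1 0.  0.4]
to level, wxyz [ 0.    -0.001 -0.002]
530.5,-446,45.5 -> tool [0.2 1.1 0.3]
time_s: 10.45
ee_pos: [0.5302, -0.4473, 0.0468]
tool_rot: [1.117, 2.936, -0.0]
wrist_force: [0.7, 0.7, -0.3]
grip_width: 0.0227
time_s: 10.95
ee_pos: [0.5311, -0.4483, 0.0945]
tool_rot: [1.115, 2.933, -0.003]
wrist_force: [-0.1, 0.4, 0.2]
grip_width: 0.0228
time_s: 11.15
ee_pos: [0.5302, -0.4472, 0.0922]
tool_rot: [1.116, 2.936, -0.001]
wrist_force: [-0.2, 0.1, 0.1]
grip_width: 0.023
t 11.15 tcp [ 530.2 -447.2   92.2] w 23.0 F [-0.2  0.1  0.1]
to level, wxyz [-0.     0.001 -0.002]
526.2,-397.2,46 -> tool [36.3 34.8 46.1]
```

```bash
python3 -m handwheel '[{"tx":7,"ty":7,"tz":0,"wx":0,"wy":0,"wz":0},{"tx":11,"ty":11,"tz":0,"wx":0,"wy":0,"wz":0},{"tx":11,"ty":11,"tz":0,"wx":0,"wy":0,"wz":0},{"tx":7,"ty":6,"tz":0,"wx":0,"wy":0,"wz":0},{"tx":0,"ty":0,"tz":0,"wx":0,"wy":0,"wz":0}]';python3 -m handwheel '[{"tx":0,"ty":0,"tz":0,"wx":0,"wy":0,"wz":0},{"tx":0,"ty":0,"tz":0,"wx":0,"wy":0,"wz":0}]'; python3 st.py 526.2,-397.2,46;python3 -m handwheel '[{"tx":0,"ty":0,"tz":10,"wx":0,"wy":0,"wz":0},{"tx":0,"ty":0,"tz":15,"wx":0,"wy":0,"wz":0},{"tx":0,"ty":0,"tz":12,"wx":0,"wy":0,"wz":0},{"tx":0,"ty":0,"tz":6,"wx":0,"wy":0,"wz":0},{"tx":0,"ty":0,"tz":2,"wx":0,"wy":0,"wz":0}]';python3 -m handwheel '[{"tx":0,"ty":0,"tz":0,"wx":0,"wy":0,"wz":0},{"tx":0,"ty":0,"tz":0,"wx":0,"wy":0,"wz":0},{"tx":0,"ty":0,"tz":0,"wx":0,"wy":0,"wz":0}]'; python3 st.py 526.2,-397.2,46
```

```text
time_s: 11.65
ee_pos: [0.5261, -0.3944, 0.0913]
tool_rot: [-1.113, -2.936, -0.002]
wrist_force: [-0.2, -0.8, -0.1]
grip_width: 0.0228
time_s: 11.85
ee_pos: [0.5268, -0.3978, 0.0918]
tool_rot: [1.116, 2.935, -0.001]
wrist_force: [0.1, -0.8, -1.0]
grip_width: 0.0226
t 11.85 tcp [ 526.8 -397.8   91.8] w 22.6 F [ 0.1 -0.8 -1. ]
to level, wxyz [-0.     0.001 -0.002]
526.2,-397.2,46 -> tool [ 0.9  0.  45.8]
time_s: 12.35
ee_pos: [0.5264, -0.3968, 0.0464]
tool_rot: [-1.117, -2.935, -0.002]
wrist_force: [-1.8, 2.9, 12.9]
grip_width: 0.023
time_s: 12.65
ee_pos: [0.5264, -0.3968, 0.0466]
tool_rot: [-1.116, -2.936, -0.001]
wrist_force: [-0.9, 1.9, 4.4]
grip_width: 0.023
t 12.65 tcp [ 526.4 -396.8   46.6] w 23.0 F [-0.9  1.9  4.4]
to level, wxyz [ 0.    -0.001 -0.002]
526.2,-397.2,46 -> tool [-0.2 -0.4  0.6]
```

```bash
python3 -m handwheel '[{"tx":0,"ty":0,"tz":0,"wx":0,"wy":0,"wz":0},{"tx":0,"ty":0,"tz":0,"wx":0,"wy":0,"wz":0},{"tx":0,"ty":0,"tz":0,"wx":0,"wy":0,"wz":0},{"tx":0,"ty":0,"tz":0,"wx":0,"wy":0,"wz":0},{"tx":0,"ty":0,"tz":-5,"wx":0,"wy":0,"wz":0}]' 55;python3 -m handwheel '[{"tx":0,"ty":0,"tz":-15,"wx":0,"wy":0,"wz":0},{"tx":0,"ty":0,"tz":-20,"wx":0,"wy":0,"wz":0},{"tx":0,"ty":0,"tz":-15,"wx":0,"wy":0,"wz":0},{"tx":0,"ty":0,"tz":0,"wx":0,"wy":0,"wz":0}]'; python3 -m handwheel '[{"tx":15,"ty":15,"tz":0,"wx":0,"wy":0,"wz":0},{"tx":25,"ty":25,"tz":0,"wx":0,"wy":0,"wz":0},{"tx":25,"ty":25,"tz":0,"wx":0,"wy":0,"wz":0},{"tx":25,"ty":25,"tz":0,"wx":0,"wy":0,"wz":0},{"tx":14,"ty":15,"tz":0,"wx":0,"wy":0,"wz":0}]'; python3 -m handwheel '[{"tx":0,"ty":0,"tz":10,"wx":0,"wy":0,"wz":0},{"tx":0,"ty":0,"tz":10,"wx":0,"wy":0,"wz":0},{"tx":0,"ty":0,"tz":0,"wx":0,"wy":0,"wz":0},{"tx":0,"ty":0,"tz":0,"wx":0,"wy":0,"wz":0}]'; python3 st.py 518,-249,45.5
python3 - <<'E'
from rig import r
import cv2,pickle
f=r.grab_frame('wrist');g=r.grab_frame('scene')['image'][150:300,190:390]
cv2.imwrite('pics/w4.png',cv2.hconcat([f['image'][60:360,120:470],cv2.resize(g,(400,300))])[:,:,::-1])
E
```

```text
time_s: 13.15
ee_pos: [0.526, -0.3967, 0.0508]
tool_rot: [-1.116, -2.935, -0.001]
wrist_force: [0.1, 0.7, -0.1]
grip_width: 0.0522
time_s: 13.55
ee_pos: [0.5281, -0.3988, 0.1052]
tool_rot: [1.114, 2.931, -0.005]
wrist_force: [0.4, 0.3, 0.4]
grip_width: 0.055
time_s: 14.05
ee_pos: [0.5173, -0.2465, 0.1012]
tool_rot: [-1.114, -2.934, -0.002]
wrist_force: [-0.4, -0.6, 0.0]
grip_width: 0.0549
time_s: 14.45
ee_pos: [0.5185, -0.2509, 0.0808]
tool_rot: [-1.119, -2.935, 0.0]
wrist_force: [-0.8, 1.0, 0.2]
grip_width: 0.0549
t 14.45 tcp [ 518.5 -250.9   80.8] w 54.9 F [-0.8  1.   0.2]
to level, wxyz [-0.    -0.    -0.004]
518,-249,45.5 -> tool [ 1.6  1.  35.3]
```

View pics/w4.png

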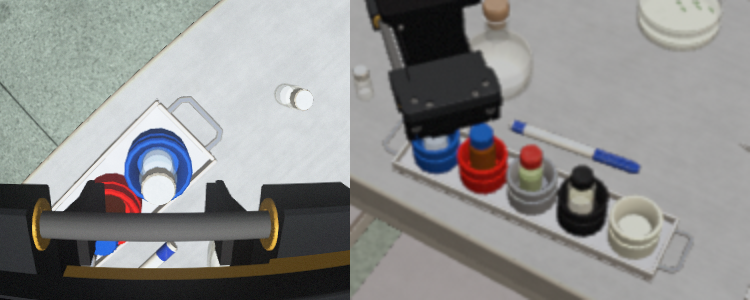

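Black stands in the black holder, red in the grey one, and the flask is upright. The white cap at (158,185) lies between the fingers. I'll grasp it and carry it high over the row to the white holder.

```bash
python3 -m handwheel '[{"tx":1,"ty":1,"tz":12,"wx":0,"wy":0,"wz":0},{"tx":0,"ty":0,"tz":15,"wx":0,"wy":0,"wz":0},{"tx":0,"ty":0,"tz":8,"wx":0,"wy":0,"wz":0},{"tx":0,"ty":0,"tz":0,"wx":0,"wy":0,"wz":0},{"tx":0,"ty":0,"tz":0,"wx":0,"wy":0,"wz":0}]'; python3 st.py 518,-249,45.5; python3 -m handwheel '[{"tx":0,"ty":0,"tz":0,"wx":0,"wy":0,"wz":0},{"tx":0,"ty":0,"tz":0,"wx":0,"wy":0,"wz":0},{"tx":0,"ty":0,"tz":0,"wx":0,"wy":0,"wz":0},{"tx":0,"ty":0,"tz":0,"wx":0,"wy":0,"wz":0},{"tx":0,"ty":0,"tz":0,"wx":0,"wy":0,"wz":0}]' 10 15; python3 -m handwheel '[{"tx":0,"ty":0,"tz":0,"wx":0,"wy":0,"wz":0},{"tx":0,"ty":0,"tz":-8,"wx":0,"wy":0,"wz":0},{"tx":0,"ty":0,"tz":-20,"wx":0,"wy":0,"wz":0},{"tx":0,"ty":0,"tz":-26,"wx":0,"wy":0,"wz":0},{"tx":0,"ty":0,"tz":-20,"wx":0,"wy":0,"wz":0}]';python3 -m handwheel '[{"tx":0,"ty":0,"tz":0,"wx":0,"wy":0,"wz":0},{"tx":0,"ty":0,"tz":0,"wx":0,"wy":0,"wz":0}]'; python3 st.py 529.2,-447.1,46
```

```text
time_s: 15.05
ee_pos: [0.5184, -0.2482, 0.0463]
tool_rot: [-1.117, -2.936, -0.0]
wrist_force: [-0.1, -0.4, -0.6]
grip_width: 0.0547
t 15.05 tcp [ 518.4 -248.2   46.3] w 54.7 F [-0.1 -0.4 -0.6]
to level, wxyz [-0.    -0.    -0.002]
518,-249,45.5 -> tool [-0.2 -0.9  0.8]
time_s: 15.55
ee_pos: [0.5185, -0.2482, 0.0468]
tool_rot: [1.116, 2.936, -0.0]
wrist_force: [-0.4, -1.1, 0.6]
grip_width: 0.0224
time_s: 16.05
ee_pos: [0.5186, -0.2482, 0.1221]
tool_rot: [1.116, 2.936, -0.0]
wrist_force: [0.5, 0.4, -0.4]
grip_width: 0.0225
time_s: 16.25
ee_pos: [0.5185, -0.2481, 0.1209]
tool_rot: [1.116, 2.936, -0.0]
wrist_force: [-0.1, 0.6, -0.1]
grip_width: 0.0226
t 16.25 tcp [ 518.5 -248.1  120.9] w 22.6 F [-0.1  0.6 -0.1]
to level, wxyz [ 0.     0.001 -0.002]
529.2,-447.1,46 -> tool [-140.2 -141.6   75. ]
```

```bash
python3 -m handwheel '[{"tx":-10,"ty":-10,"tz":0,"wx":0,"wy":0,"wz":0},{"tx":-20,"ty":-20,"tz":0,"wx":0,"wy":0,"wz":0},{"tx":-24,"ty":-24,"tz":0,"wx":0,"wy":0,"wz":0},{"tx":-24,"ty":-24,"tz":0,"wx":0,"wy":0,"wz":0},{"tx":-24,"ty":-24,"tz":0,"wx":0,"wy":0,"wz":0}]'; python3 -m handwheel '[{"tx":-20,"ty":-20,"tz":0,"wx":0,"wy":0,"wz":0},{"tx":-12,"ty":-13,"tz":0,"wx":0,"wy":0,"wz":0},{"tx":-6,"ty":-6,"tz":0,"wx":0,"wy":0,"wz":0},{"tx":0,"ty":0,"tz":0,"wx":0,"wy":0,"wz":0},{"tx":0,"ty":0,"tz":0,"wx":0,"wy":0,"wz":0}]';python3 -m handwheel '[{"tx":0,"ty":0,"tz":10,"wx":0,"wy":0,"wz":0},{"tx":0,"ty":0,"tz":10,"wx":0,"wy":0,"wz":0},{"tx":0,"ty":0,"tz":10,"wx":0,"wy":0,"wz":0},{"tx":0,"ty":0,"tz":0,"wx":0,"wy":0,"wz":0},{"tx":0,"ty":0,"tz":0,"wx":0,"wy":0,"wz":0}]'; python3 st.py 529.2,-447.1,46.5
python3 - <<'E'
from rig import r
import cv2,pickle
f=r.grab_frame('wrist');g=r.grab_frame('scene')['image'][150:300,190:390]
cv2.imwrite('pics/w5.png',cv2.hconcat([f['image'][60:360,120:470],cv2.resize(g,(400,300))])[:,:,::-1])
E
```

```text
time_s: 16.75
ee_pos: [0.5262, -0.394, 0.1189]
tool_rot: [-1.116, -2.934, -0.001]
wrist_force: [0.2, -0.4, -0.3]
grip_width: 0.0227
time_s: 17.25
ee_pos: [0.5288, -0.4455, 0.1195]
tool_rot: [-1.116, -2.934, -0.002]
wrist_force: [0.7, -0.7, -0.7]
grip_width: 0.0226
time_s: 17.75
ee_pos: [0.5292, -0.446, 0.0898]
tool_rot: [-1.116, -2.936, -0.001]
wrist_force: [-0.0, 0.0, -0.0]
grip_width: 0.0232
t 17.75 tcp [ 529.2 -446.    89.8] w 23.2 F [-0.  0. -0.]
to level, wxyz [ 0.    -0.001 -0.002]
529.2,-447.1,46.5 -> tool [-0.7 -0.8 43.3]
```

View pics/w5.png

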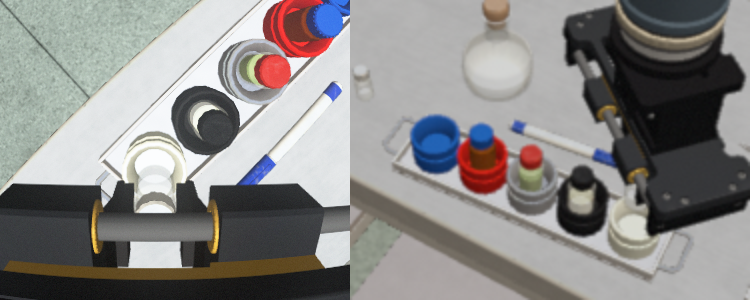

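The white vial hangs upright over the white well (157,165). The blue holder is empty, and the others and the flask are unchanged. I'll lower and release it, then go over the blue vial.

```bash
python3 -m handwheel '[{"tx":-0.5,"ty":-0.5,"tz":10,"wx":0,"wy":0,"wz":0},{"tx":0,"ty":0,"tz":15,"wx":0,"wy":0,"wz":0},{"tx":0,"ty":0,"tz":12,"wx":0,"wy":0,"wz":0},{"tx":0,"ty":0,"tz":5,"wx":0,"wy":0,"wz":0},{"tx":0,"ty":0,"tz":1,"wx":0,"wy":0,"wz":0}]';python3 -m handwheel '[{"tx":0,"ty":0,"tz":0,"wx":0,"wy":0,"wz":0},{"tx":0,"ty":0,"tz":0.5,"wx":0,"wy":0,"wz":0},{"tx":0,"ty":0,"tz":0,"wx":0,"wy":0,"wz":0}]'; python3 st.py 529.2,-447.1,46.5
```

```text
time_s: 18.35
ee_pos: [0.5293, -0.4471, 0.0467]
tool_rot: [-1.117, -2.936, -0.001]
wrist_force: [0.0, 1.3, 3.8]
grip_width: 0.0227
time_s: 18.65
ee_pos: [0.5294, -0.4472, 0.0469]
tool_rot: [-1.117, -2.936, -0.0]
wrist_force: [-0.0, 0.1, -0.2]
grip_width: 0.0225
t 18.65 tcp [ 529.4 -447.2   46.9] w 22.5 F [-0.   0.1 -0.2]
to level, wxyz [-0.    -0.    -0.002]
529.2,-447.1,46.5 -> tool [ 0.2 -0.   0.4]
```

```bash
python3 -m handwheel '[{"tx":0,"ty":0,"tz":0,"wx":0,"wy":0,"wz":0},{"tx":0,"ty":0,"tz":0,"wx":0,"wy":0,"wz":0},{"tx":0,"ty":0,"tz":0,"wx":0,"wy":0,"wz":0},{"tx":0,"ty":0,"tz":0,"wx":0,"wy":0,"wz":0},{"tx":0,"ty":0,"tz":-5,"wx":0,"wy":0,"wz":0}]' 55;python3 -m handwheel '[{"tx":0,"ty":0,"tz":-15,"wx":0,"wy":0,"wz":0},{"tx":0,"ty":0,"tz":-20,"wx":0,"wy":0,"wz":0},{"tx":0,"ty":0,"tz":-15,"wx":0,"wy":0,"wz":0},{"tx":0,"ty":0,"tz":0,"wx":0,"wy":0,"wz":0}]'; python3 -m handwheel '[{"tx":15,"ty":15,"tz":0,"wx":0,"wy":0,"wz":0},{"tx":25,"ty":25,"tz":0,"wx":0,"wy":0,"wz":0},{"tx":25,"ty":25,"tz":0,"wx":0,"wy":0,"wz":0},{"tx":25,"ty":25,"tz":0,"wx":0,"wy":0,"wz":0},{"tx":15,"ty":15,"tz":0,"wx":0,"wy":0,"wz":0}]'; python3 -m handwheel '[{"tx":0,"ty":0,"tz":10,"wx":0,"wy":0,"wz":0},{"tx":0,"ty":0,"tz":10,"wx":0,"wy":0,"wz":0},{"tx":0,"ty":0,"tz":0,"wx":0,"wy":0,"wz":0},{"tx":0,"ty":0,"tz":0,"wx":0,"wy":0,"wz":0},{"tx":0,"ty":0,"tz":0,"wx":0,"wy":0,"wz":0}]'; python3 st.py 520,-298.3,46
python3 - <<'E'
from rig import r
import cv2,pickle
f=r.grab_frame('wrist');g=r.grab_frame('scene')['image'][150:300,190:390]
cv2.imwrite('pics/w6.png',cv2.hconcat([f['image'][60:360,120:470],cv2.resize(g,(400,300))])[:,:,::-1])
E
```

```text
time_s: 19.15
ee_pos: [0.529, -0.4467, 0.0515]
tool_rot: [-1.116, -2.935, -0.001]
wrist_force: [-0.7, 0.1, 0.4]
grip_width: 0.0522
time_s: 19.55
ee_pos: [0.5311, -0.4491, 0.106]
tool_rot: [1.114, 2.931, -0.005]
wrist_force: [-0.4, -0.1, 0.2]
grip_width: 0.055
time_s: 20.05
ee_pos: [0.5195, -0.2957, 0.1017]
tool_rot: [-1.114, -2.934, -0.002]
wrist_force: [-0.3, -0.1, -0.2]
grip_width: 0.0549
time_s: 20.55
ee_pos: [0.5209, -0.3002, 0.0819]
tool_rot: [1.118, 2.935, -0.0]
wrist_force: [-0.4, 0.4, 0.7]
grip_width: 0.055
t 20.55 tcp [ 520.9 -300.2   81.9] w 55.0 F [-0.4  0.4  0.7]
to level, wxyz [-0.     0.001 -0.003]
520,-298.3,46 -> tool [ 1.9  0.8 35.9]
```

View pics/w6.png

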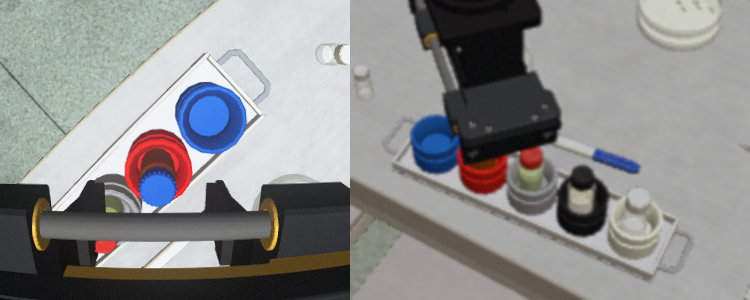

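The white vial stands in the white holder (635,225). The blue cap at (157,187) is between the fingers, and the blue well is empty at (210,117).

```bash
python3 -m handwheel '[{"tx":1.5,"ty":0.5,"tz":12,"wx":0,"wy":0,"wz":0},{"tx":0,"ty":0,"tz":15,"wx":0,"wy":0,"wz":0},{"tx":0,"ty":0,"tz":8,"wx":0,"wy":0,"wz":0},{"tx":0,"ty":0,"tz":0,"wx":0,"wy":0,"wz":0},{"tx":0,"ty":0,"tz":0,"wx":0,"wy":0,"wz":0}]'; python3 st.py 520,-298.3,46; python3 -m handwheel '[{"tx":0,"ty":0,"tz":0,"wx":0,"wy":0,"wz":0},{"tx":0,"ty":0,"tz":0,"wx":0,"wy":0,"wz":0},{"tx":0,"ty":0,"tz":0,"wx":0,"wy":0,"wz":0},{"tx":0,"ty":0,"tz":0,"wx":0,"wy":0,"wz":0},{"tx":0,"ty":0,"tz":0,"wx":0,"wy":0,"wz":0}]' 10 15; python3 -m handwheel '[{"tx":0,"ty":0,"tz":0,"wx":0,"wy":0,"wz":0},{"tx":0,"ty":0,"tz":-7,"wx":0,"wy":0,"wz":0},{"tx":0,"ty":0,"tz":-15,"wx":0,"wy":0,"wz":0},{"tx":0,"ty":0,"tz":-15,"wx":0,"wy":0,"wz":0},{"tx":0,"ty":0,"tz":-8,"wx":0,"wy":0,"wz":0}]';python3 -m handwheel '[{"tx":0,"ty":0,"tz":0,"wx":0,"wy":0,"wz":0},{"tx":0,"ty":0,"tz":0,"wx":0,"wy":0,"wz":0}]'; python3 st.py 517.2,-247.5,46.5
```

```text
time_s: 21.15
ee_pos: [0.5197, -0.2974, 0.0464]
tool_rot: [-1.116, -2.935, -0.001]
wrist_force: [0.7, -0.1, 0.1]
grip_width: 0.0548
t 21.15 tcp [ 519.7 -297.4   46.4] w 54.8 F [ 0.7 -0.1  0.1]
to level, wxyz [-0.    -0.001 -0.002]
520,-298.3,46 -> tool [-0.8 -0.5  0.4]
time_s: 21.65
ee_pos: [0.52, -0.2977, 0.0473]
tool_rot: [1.117, 2.936, -0.0]
wrist_force: [0.7, 1.1, 0.7]
grip_width: 0.0229
time_s: 22.15
ee_pos: [0.5209, -0.2984, 0.0946]
tool_rot: [1.115, 2.933, -0.002]
wrist_force: [-0.2, -0.7, -0.8]
grip_width: 0.0233
time_s: 22.35
ee_pos: [0.52, -0.2977, 0.0926]
tool_rot: [1.116, 2.936, -0.0]
wrist_force: [-0.1, -0.0, 0.4]
grip_width: 0.0233
t 22.35 tcp [ 520.  -297.7   92.6] w 23.3 F [-0.1 -0.   0.4]
to level, wxyz [ 0.     0.001 -0.002]
517.2,-247.5,46.5 -> tool [35.5 35.6 46.1]
```

```bash
python3 -m handwheel '[{"tx":7,"ty":7,"tz":0,"wx":0,"wy":0,"wz":0},{"tx":11,"ty":11,"tz":0,"wx":0,"wy":0,"wz":0},{"tx":11,"ty":11,"tz":0,"wx":0,"wy":0,"wz":0},{"tx":6,"ty":6,"tz":0,"wx":0,"wy":0,"wz":0},{"tx":0,"ty":0,"tz":0,"wx":0,"wy":0,"wz":0}]';python3 -m handwheel '[{"tx":0,"ty":0,"tz":0,"wx":0,"wy":0,"wz":0},{"tx":0,"ty":0,"tz":0,"wx":0,"wy":0,"wz":0}]'; python3 st.py 517.2,-247.5,46.5;python3 -m handwheel '[{"tx":0,"ty":0,"tz":10,"wx":0,"wy":0,"wz":0},{"tx":0,"ty":0,"tz":15,"wx":0,"wy":0,"wz":0},{"tx":0,"ty":0,"tz":12,"wx":0,"wy":0,"wz":0},{"tx":0,"ty":0,"tz":6,"wx":0,"wy":0,"wz":0},{"tx":0,"ty":0,"tz":1,"wx":0,"wy":0,"wz":0}]';python3 -m handwheel '[{"tx":0,"ty":0,"tz":1,"wx":0,"wy":0,"wz":0},{"tx":0,"ty":0,"tz":0,"wx":0,"wy":0,"wz":0},{"tx":0,"ty":0,"tz":0,"wx":0,"wy":0,"wz":0}]'; python3 st.py 517.2,-247.5,46.5
```

```text
time_s: 22.85
ee_pos: [0.5165, -0.2458, 0.0918]
tool_rot: [-1.113, -2.936, -0.001]
wrist_force: [0.1, 0.2, -0.3]
grip_width: 0.0227
time_s: 23.05
ee_pos: [0.5175, -0.2487, 0.0922]
tool_rot: [1.116, 2.936, -0.001]
wrist_force: [0.3, 0.9, 0.0]
grip_width: 0.0228
t 23.05 tcp [ 517.5 -248.7   92.2] w 22.8 F [0.3 0.9 0. ]
to level, wxyz [-0.     0.001 -0.002]
517.2,-247.5,46.5 -> tool [ 1.1  0.7 45.7]
time_s: 23.55
ee_pos: [0.5167, -0.2482, 0.0472]
tool_rot: [-1.117, -2.935, -0.001]
wrist_force: [-0.5, 0.0, 0.3]
grip_width: 0.0231
time_s: 23.85
ee_pos: [0.5173, -0.2484, 0.0473]
tool_rot: [1.116, 2.936, -0.0]
wrist_force: [-0.2, -0.4, -0.2]
grip_width: 0.0228
t 23.85 tcp [ 517.3 -248.4   47.3] w 22.8 F [-0.2 -0.4 -0.2]
to level, wxyz [ 0.     0.001 -0.002]
517.2,-247.5,46.5 -> tool [0.6 0.6 0.8]
```

```bash
python3 -m handwheel '[{"tx":0,"ty":0,"tz":0.5,"wx":0,"wy":0,"wz":0},{"tx":0,"ty":0,"tz":0,"wx":0,"wy":0,"wz":0}]'; python3 -m handwheel '[{"tx":0,"ty":0,"tz":0,"wx":0,"wy":0,"wz":0},{"tx":0,"ty":0,"tz":0,"wx":0,"wy":0,"wz":0},{"tx":0,"ty":0,"tz":0,"wx":0,"wy":0,"wz":0},{"tx":0,"ty":0,"tz":0,"wx":0,"wy":0,"wz":0},{"tx":0,"ty":0,"tz":-5,"wx":0,"wy":0,"wz":0}]' 55;python3 -m handwheel '[{"tx":0,"ty":0,"tz":-15,"wx":0,"wy":0,"wz":0},{"tx":0,"ty":0,"tz":-20,"wx":0,"wy":0,"wz":0},{"tx":0,"ty":0,"tz":-15,"wx":0,"wy":0,"wz":0},{"tx":0,"ty":0,"tz":0,"wx":0,"wy":0,"wz":0}]'; python3 -m handwheel '[{"tx":-14,"ty":-14,"tz":0,"wx":0,"wy":0,"wz":0},{"tx":-21,"ty":-21,"tz":0,"wx":0,"wy":0,"wz":0},{"tx":-21,"ty":-21,"tz":0,"wx":0,"wy":0,"wz":0},{"tx":-14,"ty":-14,"tz":0,"wx":0,"wy":0,"wz":0},{"tx":0,"ty":0,"tz":10,"wx":0,"wy":0,"wz":0}]'; python3 -m handwheel '[{"tx":0,"ty":0,"tz":10,"wx":0,"wy":0,"wz":0},{"tx":0,"ty":0,"tz":0,"wx":0,"wy":0,"wz":0},{"tx":0,"ty":0,"tz":0,"wx":0,"wy":0,"wz":0},{"tx":0,"ty":0,"tz":0,"wx":0,"wy":0,"wz":0}]'; python3 st.py 523,-347.2,46
python3 - <<'E'
from rig import r
import cv2,pickle
f=r.grab_frame('wrist');g=r.grab_frame('scene')['image'][150:300,190:390]
cv2.imwrite('pics/w7.png',cv2.hconcat([f['image'][60:360,120:470],cv2.resize(g,(400,300))])[:,:,::-1])
E
```

```text
time_s: 24.05
ee_pos: [0.5173, -0.2484, 0.047]
tool_rot: [1.116, 2.936, -0.0]
wrist_force: [0.2, 0.3, 2.9]
grip_width: 0.023
time_s: 24.55
ee_pos: [0.5165, -0.2478, 0.051]
tool_rot: [-1.116, -2.935, -0.001]
wrist_force: [0.5, 0.1, 0.9]
grip_width: 0.0519
time_s: 24.95
ee_pos: [0.5184, -0.2492, 0.1038]
tool_rot: [1.115, 2.932, -0.002]
wrist_force: [0.7, -0.3, 0.2]
grip_width: 0.0551
time_s: 25.45
ee_pos: [0.5237, -0.3522, 0.0915]
tool_rot: [1.12, 2.93, -0.004]
wrist_force: [-1.0, -0.5, 0.2]
grip_width: 0.0551
time_s: 25.85
ee_pos: [0.5229, -0.346, 0.0814]
tool_rot: [-1.115, -2.937, -0.0]
wrist_force: [1.3, -0.8, 0.1]
grip_width: 0.0549
t 25.85 tcp [ 522.9 -346.    81.4] w 54.9 F [ 1.3 -0.8  0.1]
to level, wxyz [ 0.    -0.001 -0.001]
523,-347.2,46 -> tool [-0.9 -0.8 35.4]
```

View pics/w7.png

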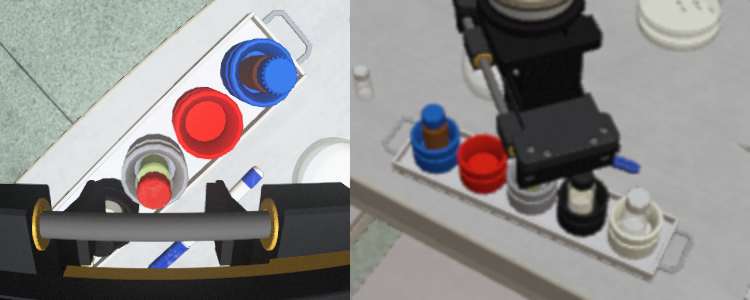

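Blue is in the blue holder (435,135), and the red cap at (153,192) is between the fingers. The last move is red into the red holder.

```bash
python3 -m handwheel '[{"tx":0,"ty":0,"tz":12,"wx":0,"wy":0,"wz":0},{"tx":0,"ty":0,"tz":15,"wx":0,"wy":0,"wz":0},{"tx":0,"ty":0,"tz":8,"wx":0,"wy":0,"wz":0},{"tx":0,"ty":0,"tz":0,"wx":0,"wy":0,"wz":0},{"tx":0,"ty":0,"tz":0,"wx":0,"wy":0,"wz":0}]'; python3 st.py 523,-347.2,46; python3 -m handwheel '[{"tx":0,"ty":0,"tz":0,"wx":0,"wy":0,"wz":0},{"tx":0,"ty":0,"tz":0,"wx":0,"wy":0,"wz":0},{"tx":0,"ty":0,"tz":0,"wx":0,"wy":0,"wz":0},{"tx":0,"ty":0,"tz":0,"wx":0,"wy":0,"wz":0},{"tx":0,"ty":0,"tz":0,"wx":0,"wy":0,"wz":0}]' 10 15; python3 -m handwheel '[{"tx":0,"ty":0,"tz":0,"wx":0,"wy":0,"wz":0},{"tx":0,"ty":0,"tz":-7,"wx":0,"wy":0,"wz":0},{"tx":0,"ty":0,"tz":-15,"wx":0,"wy":0,"wz":0},{"tx":0,"ty":0,"tz":-15,"wx":0,"wy":0,"wz":0},{"tx":0,"ty":0,"tz":-8,"wx":0,"wy":0,"wz":0}]';python3 -m handwheel '[{"tx":0,"ty":0,"tz":0,"wx":0,"wy":0,"wz":0},{"tx":0,"ty":0,"tz":0,"wx":0,"wy":0,"wz":0}]'; python3 st.py 520.2,-297.5,46.5
```

```text
time_s: 26.45
ee_pos: [0.5225, -0.3469, 0.0458]
tool_rot: [-1.116, -2.935, -0.001]
wrist_force: [0.2, 0.0, -0.7]
grip_width: 0.055
t 26.45 tcp [ 522.5 -346.9   45.8] w 55.0 F [ 0.2  0.  -0.7]
to level, wxyz [ 0.    -0.001 -0.002]
523,-347.2,46 -> tool [-0.6  0.1 -0.2]
time_s: 26.95
ee_pos: [0.5229, -0.3471, 0.0468]
tool_rot: [1.117, 2.936, -0.0]
wrist_force: [0.3, -0.5, 1.2]
grip_width: 0.023
time_s: 27.45
ee_pos: [0.5238, -0.3479, 0.0942]
tool_rot: [1.115, 2.933, -0.002]
wrist_force: [1.3, 0.3, -0.0]
grip_width: 0.0228
time_s: 27.65
ee_pos: [0.5229, -0.3471, 0.0921]
tool_rot: [1.116, 2.936, -0.001]
wrist_force: [-0.1, 0.9, -1.1]
grip_width: 0.0228
t 27.65 tcp [ 522.9 -347.1   92.1] w 22.8 F [-0.1  0.9 -1.1]
to level, wxyz [-0.     0.001 -0.002]
520.2,-297.5,46.5 -> tool [35.  35.3 45.6]
```

```bash
python3 -m handwheel '[{"tx":7,"ty":7,"tz":0,"wx":0,"wy":0,"wz":0},{"tx":11,"ty":11,"tz":0,"wx":0,"wy":0,"wz":0},{"tx":11,"ty":11,"tz":0,"wx":0,"wy":0,"wz":0},{"tx":6,"ty":6,"tz":0,"wx":0,"wy":0,"wz":0},{"tx":0,"ty":0,"tz":0,"wx":0,"wy":0,"wz":0}]';python3 -m handwheel '[{"tx":0,"ty":0,"tz":0,"wx":0,"wy":0,"wz":0},{"tx":0,"ty":0,"tz":0,"wx":0,"wy":0,"wz":0}]'; python3 st.py 520.2,-297.5,46.5;python3 -m handwheel '[{"tx":0,"ty":0,"tz":10,"wx":0,"wy":0,"wz":0},{"tx":0,"ty":0,"tz":15,"wx":0,"wy":0,"wz":0},{"tx":0,"ty":0,"tz":12,"wx":0,"wy":0,"wz":0},{"tx":0,"ty":0,"tz":6,"wx":0,"wy":0,"wz":0},{"tx":0,"ty":0,"tz":1,"wx":0,"wy":0,"wz":0}]';python3 -m handwheel '[{"tx":0,"ty":0,"tz":1,"wx":0,"wy":0,"wz":0},{"tx":0,"ty":0,"tz":0,"wx":0,"wy":0,"wz":0},{"tx":0,"ty":0,"tz":0,"wx":0,"wy":0,"wz":0}]'; python3 st.py 520.2,-297.5,46.5
```

```text
time_s: 28.15
ee_pos: [0.5194, -0.2951, 0.0913]
tool_rot: [-1.113, -2.936, -0.001]
wrist_force: [0.4, 0.1, -0.4]
grip_width: 0.0227
time_s: 28.35
ee_pos: [0.5203, -0.2982, 0.0917]
tool_rot: [1.116, 2.936, -0.001]
wrist_force: [-0.2, 0.0, -0.4]
grip_width: 0.0226
t 28.35 tcp [ 520.3 -298.2   91.7] w 22.6 F [-0.2  0.  -0.4]
to level, wxyz [-0.     0.001 -0.002]
520.2,-297.5,46.5 -> tool [ 0.6  0.4 45.2]
time_s: 28.85
ee_pos: [0.5194, -0.2974, 0.0465]
tool_rot: [-1.116, -2.934, -0.001]
wrist_force: [-1.6, -0.2, 4.2]
grip_width: 0.0228
time_s: 29.15
ee_pos: [0.5195, -0.2975, 0.0466]
tool_rot: [-1.116, -2.936, -0.0]
wrist_force: [-1.8, 0.5, 3.9]
grip_width: 0.0228
t 29.15 tcp [ 519.5 -297.5   46.6] w 22.8 F [-1.8  0.5  3.9]
to level, wxyz [-0.    -0.001 -0.002]
520.2,-297.5,46.5 -> tool [-0.5  0.5  0.1]
```

```bash
python3 -m handwheel '[{"tx":0,"ty":0,"tz":0,"wx":0,"wy":0,"wz":0},{"tx":0,"ty":0,"tz":0,"wx":0,"wy":0,"wz":0},{"tx":0,"ty":0,"tz":0,"wx":0,"wy":0,"wz":0},{"tx":0,"ty":0,"tz":0,"wx":0,"wy":0,"wz":0},{"tx":0,"ty":0,"tz":-5,"wx":0,"wy":0,"wz":0}]' 55;python3 -m handwheel '[{"tx":0,"ty":0,"tz":-15,"wx":0,"wy":0,"wz":0},{"tx":0,"ty":0,"tz":-30,"wx":0,"wy":0,"wz":0},{"tx":0,"ty":0,"tz":-40,"wx":0,"wy":0,"wz":0},{"tx":0,"ty":0,"tz":-40,"wx":0,"wy":0,"wz":0},{"tx":0,"ty":0,"tz":-20,"wx":0,"wy":0,"wz":0}]'; python3 -m handwheel '[{"tx":15,"ty":-13,"tz":0,"wx":0,"wy":0,"wz":0},{"tx":25,"ty":-22,"tz":0,"wx":0,"wy":0,"wz":0},{"tx":25,"ty":-22,"tz":0,"wx":0,"wy":0,"wz":0},{"tx":15,"ty":-13,"tz":0,"wx":0,"wy":0,"wz":0},{"tx":0,"ty":0,"tz":0,"wx":0,"wy":0,"wz":0}]'; python3 -m handwheel '[{"tx":0,"ty":0,"tz":0,"wx":0,"wy":0,"wz":0},{"tx":0,"ty":0,"tz":0,"wx":0,"wy":0,"wz":0},{"tx":0,"ty":0,"tz":0,"wx":0,"wy":0,"wz":0}]'; python3 st.py
python3 - <<'E'
from rig import r
import cv2,numpy as np
o=np.zeros((480,800,3),np.uint8)
o[:,:400]=cv2.resize(r.grab_frame('scene')['image'][140:300,200:360],(400,480))[:480]
o[:,400:]=cv2.resize(r.grab_frame('side')['image'][150:310,240:400],(400,480))
cv2.imwrite('pics/end.png',o[:,:,::-1])
E
```

```text
time_s: 29.65
ee_pos: [0.5195, -0.2972, 0.0509]
tool_rot: [-1.116, -2.935, -0.001]
wrist_force: [0.3, 0.6, -0.6]
grip_width: 0.0515
time_s: 30.15
ee_pos: [0.5215, -0.2989, 0.2018]
tool_rot: [1.114, 2.93, -0.004]
wrist_force: [0.2, 0.7, -0.2]
grip_width: 0.0548
time_s: 30.65
ee_pos: [0.4113, -0.296, 0.1977]
tool_rot: [-1.119, -2.934, -0.0]
wrist_force: [0.2, 0.1, -0.2]
grip_width: 0.0551
time_s: 30.95
ee_pos: [0.4147, -0.2971, 0.1968]
tool_rot: [1.115, 2.936, -0.001]
wrist_force: [-0.7, 0.7, 0.5]
grip_width: 0.055
t 30.95 tcp [ 414.7 -297.1  196.8] w 55.0 F [-0.7  0.7  0.5]
to level, wxyz [-0.     0.001 -0.001]
```

View pics/end.png

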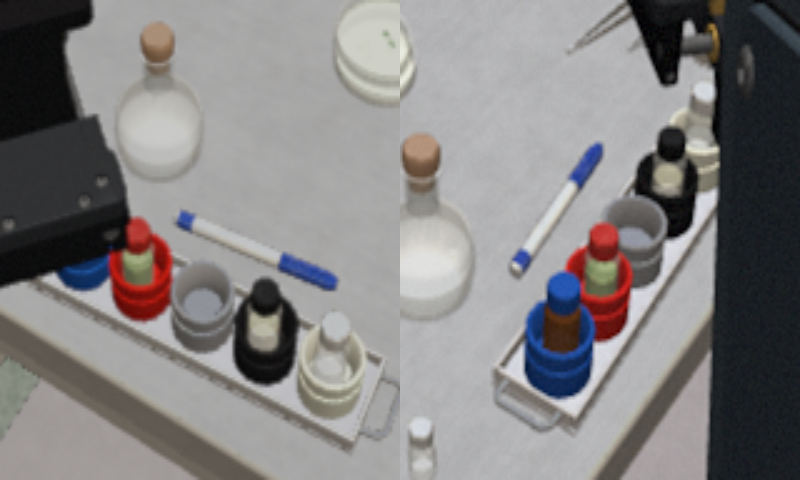

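Blue is in blue (560,330), red in red (600,280), the grey holder is empty (635,235), black is in black (667,180) and white in white (695,135). All four vials stand upright and the flask is standing. Handing in.

```bash
python3 -c "
from rig import r
print(r.sign_off())"
```

```text
the job is handed in; nothing more can be done
None
```

The job is done and handed in: all four vials stand upright in the holders of their own colour, and the grey spare is empty. It took five moves: red to grey, black to black, white to white, blue to blue, then red to red. The robot clock read about 31 s at hand-in.

- **Final pictures:** the scene and side views show all four vials in place, the flask still standing, and the gripper clear of everything. In the scene view the arm partly hid the blue holder, but the side view shows it plainly.
- **Seating:** I felt floor contact of about 3 to 4 N for the black, white, blue and red vials in their final holders. For white and blue that contact showed in one reading but not another. I judged all four fully down from the release height and the pictures; no height was measured after release.
- **Limits:** the highest wrist force I read was about 13 N, a brief touch-down peak with the black vial. No check failed.

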